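# Bring the bead tray to the dust extractor

### The job

Pull the drawer of the small wooden unit fully open and take out the tray by its arched handle, with the polished stone ball riding loose in its shallow pocket: do not tip the tray, let the ball leave the pocket or touch the ball. Bring it to the dust-extractor nozzle and finish while still holding the tray still and level in the air, the ball straight in front of the open mouth, about 8 cm out from it and as high as its centre. Touch neither the nozzle nor the other things on the bench.

Things in the scene. Friction and masses are not known exactly. Their poses are not given: they have to be found in the camera images.
- unit: fixed low bench-top drawer unit of light wood, 260 deep (x) x 260 wide (y) x 124 high, origin at the centre of its underside on the bench; its -x side is the front, with one drawer across it. Top board 12 thick, at height 112 to 124
- unit_drawer0 (a joint): drawer opening in m: 0 shut, grows as the drawer slides out along the unit's -x, at most 0.18; starts between 0 and 0.01. Slides with about 1 N friction plus light damping. The tray rides out with the drawer and comes wholly clear of the top board only when the drawer is pulled nearly fully out (0.165 or more)
- unit_drawer0_handle (a point): middle of the drawer's handle, a level round steel bar 11 in diameter and 120 long along the unit's y, 35 out from the drawer front (30 free between bar and front), height 86 above the bench, 38 below the unit's top; moves with the drawer. The drawer front is 15 thick and reaches to height 110; side walls 6 thick reach to 102; the drawer's inner floor is at height 22, the inside 215 x 218
- tray: loose tray lying in the drawer: grey plastic plate 96 (x) x 90 (y) x 8 thick, mass about 0.18 kg, origin at the centre of its underside. Aluminium arched handle: a square bar along the tray's x, 96 long, 12 wide (y), 14 high, its underside 52 and its top 66 above the origin, right over the tray's middle line, on two thin end posts at x = +-45. Its x lies roughly along the drawer's x
- tray_pocket (a point): centre of the ball when it sits in the middle of the pocket: in the tray frame at (0, 22, 17) mm. The pocket is a round flat-bottomed recess 36 in diameter and 3 deep in the plate, beside the handle bar on the tray's +y side; the ball can roll about 10 off centre in it and leaves it when the tray tips about 40 degrees or is jerked
- ball_center (a point): centre of the loose greenish polished stone ball, 24 in diameter, 20 g, in the tray's pocket; seen from above it lies beside the bar
- nozzle: fixed extractor nozzle on a round steel base of radius 70 (18 high), origin at the centre of the base's underside. A post carries a level tube of radius 22 to 26 along the nozzle's x at height 160, which flares to the mouth at x = -160; a hose leaves at the back
- nozzle_mouth (a point): centre of the open mouth of the nozzle, a round flare of outer radius 45 facing the nozzle's -x, 160 above the bench; its axes are the nozzle's (out of the mouth is -x)
- jar: bystander: lidded jar, 56 in diameter, 70 high, beside the nozzle; origin under its centre
- blank: bystander: rough carved stone blank about 120 x 35 x 50 high, beside the nozzle; origin under the middle of its large end
- brush: bystander: dusting brush 160 long lying beside the nozzle

How it is judged:
On the way, in this order (a step that is already met when the one before it is completed fails the run):
1. the drawer is pulled open by more than 14 cm (value of joint unit_drawer0 above 0.14 m), for 0.2 s.
2. the tray is lifted out of the drawer by the fingers, with the ball in its pocket (height (world z) of tray above 0.09 m and contact force between tray and the fingers above 1 N and contact force between tray and unit below 0.1 N and distance between ball_center and tray_pocket below 0.016 m), for 0.2 s.
At the end, for the whole second after the job is handed in: The fingers hold the tray still (under 3 cm/s) in the air, level within 8 degrees and resting on nothing else, the ball in its pocket, 5 to 11 cm in front of the nozzle's mouth and within 3 cm sideways and in height of its axis (x of ball_center in the frame of nozzle_mouth between -0.11 and -0.05 m and y of ball_center in the frame of nozzle_mouth between -0.03 and 0.03 m and z of ball_center in the frame of nozzle_mouth between -0.03 and 0.03 m and distance between ball_center and tray_pocket below 0.016 m and angle between tray's own z axis and vertical below 0.14 rad and linear speed of tray below 0.03 m/s and contact force between tray and the fingers above 1 N and contact force between tray and unit below 0.1 N and contact force between tray and nozzle below 0.1 N and contact force between tray and jar below 0.1 N and contact force between tray and blank below 0.1 N and contact force between tray and brush below 0.1 N); the arm keeps its last pose, push and grip.
It fails at once if the ball leaves its pocket (distance between ball_center and tray_pocket above 0.02 m).
It fails at once if the tray is tipped by more than 25 degrees (angle between tray's own z axis and vertical above 0.44 rad).
It fails at once if the fingers press on the ball (contact force between ball and the fingers above 0.3 N).
It fails at once if the nozzle is knocked (contact force between nozzle and anything else above 3 N).
It fails at once if a bystander is disturbed (distance of any of jar, blank, brush from where it was at the start of the episode above 0.03 m).
It also fails if it takes over 72 s, if anything falls off the work surface, if the arm or the gripper's body presses on something with over 40 N, if the wrist force passes 120 N, or if a joint passes its speed limit or range.

### The arm

A 6-joint arm with a two-finger parallel gripper is mounted at the origin on the work surface. World frame = base frame: x ahead of the robot, y to its left, z up, the work surface at z = 0. Lengths are in m, angles in rad, forces in N, time in s.
With the tool pointing down it reaches from about 0.3 to 0.775 m from the base axis. Payload 14.6 kg.
Tool frame: the origin (TCP) lies midway between the tips of the shut fingers; the grasp point (between the pads) lies 19 mm behind it; x points along the fingers, y is the direction in which the jaws open and shut, and the axes are right-handed (so a half turn about x gives the same grasp; the last joint's range is limited). The gripper opens to 94 mm and grips with 3 to 60 N. Pads are 16 mm wide; open, the fingers measure 119 mm over their backs; the gripper's body (75 mm by 177 mm) begins 78 mm behind the grasp point.
Start: joints at [1.238, 0.3, 1.521, -0, 1.321, -0.067], TCP at [0.144, 0.531, 0.205] pointing down, gripper open.
Joint ranges: [-3.03, 3.03], [-0.79, 2.21], [0.23, 2.52], [-1.04, 4.18], [0, 3.07], [-2.55, 2.55]. Speed limits (rad/s): [2.22, 2.22, 2.57, 3.14, 3.14, 3.14].

### API

Orientations are given as a rotation vector (axis times angle).
In Python, from station import env, optics gives the robot as it stands. The module is installed in compiled form; this text tells all that it offers.
- The arm moves only by the tool move_arm, never from a script. Its argument "motion" is text: rows parted by semicolons, each of 5 numbers parted by spaces: the shift along the tool's x, y, z in m, then the turn about the tool's x in degrees, then the closure, from -1 (fully open) to 1 (shut), so that 0 is half open. In form: x y z yaw hand; .... A call has exactly 5 rows; each row is the pose to reach, as a shift and turn from the pose commanded when the call began, along the tool's axes at that moment; what a row does not reach only later rows make up. A row lasts 1/8 s, in which the tool goes at most 62.5 mm and 10.7 degrees, less where a joint would pass 70% of its speed; a pose out of reach is approached as far as the arm can. A call with a gripper value outside its range is refused whole. The fingers move at their own pace and stop on an object; the grip force is fixed at half the most. Time passes only in rows, so rows that repeat a pose let the fingers close, or fill a call up. It gives the time, the measured TCP pose, the force and the opening at its end, in the units of the state.
- env.state(): the state, without advancing time (a new reading comes with each control period).
- optics.read_camera(name): name is "scene" or "top" or "wrist"; returns a dict with "frame" (384x512x3 uint8, red, green, blue), "range_z" (384x512 float32, m along the optical axis (not along the pixel's ray), 0 where there is no reading), "intrinsics" (3x3 intrinsics, pixels), "rvec" (rotation vector, rad) and "tvec" (3), from world to camera coordinates, as OpenCV has them. Camera axes: x right, y down, z forward; pixel columns grow to the right and rows downward; lengths in m; the calibration is good to about 2 mm. A picture is of the moment at which its call begins.
- env.job_done(): hands the job in, once; it reports no verdict.
The state is a dict: "t": time; "joints": joint angles; "dq": joint speeds; "effort": joint torques, N m; "position": TCP position; "ee_rot": TCP orientation; "force": force on the tool from outside, world axes, zero at the start; "wrist_torque": the same for the moment, N m; "grip_width": opening from 0.0 (shut) to 1.0 (fully open).
Only numpy, scipy, OpenCV 4.12 (cv2) and the standard library are available. Lean on these libraries where they do the work, as an engineer would, in place of code of your own. Each camera call takes 0.05 s, during which the arm holds its last target. There are 200 camera calls.

## Working session

There is one attempt and no reset: what is moved stays moved. The work goes in short steps, Python scripts to look and compute and a tool call to move; the robot and the scene stay as the last step left them, time stands still between calls to the robot, and variables do not carry over. Pictures are saved under pics/ and viewed, about 8 in all and at most 12, crops included, and the job is handed in when it is done.

Besides the shell and the picture viewer there is one more tool, called as name(argument=value, ...) on one line, values as JSON. move_arm: Moves the arm, as the interface text tells. Its arguments: {"type":"object","properties":{"motion":{"type":"string"}},"required":["motion"]}

```bash
mkdir -p pics
cat > h.py <<'E'
import numpy as np, cv2
from station import env, optics
def cam(n):
    c=optics.read_camera(n); R=cv2.Rodrigues(np.array(c["rvec"],float))[0]; t=np.array(c["tvec"],float).ravel()
    K=np.array(c["intrinsics"]); d=c["range_z"]; v,u=np.mgrid[0:d.shape[0],0:d.shape[1]]
    P=np.stack([(u-K[0,2])/K[0,0]*d,(v-K[1,2])/K[1,1]*d,d],-1)
    W=(P-t)@R; W[d==0]=np.nan
    return c["frame"],W,K,R,t
def save(n,f): cv2.imwrite("pics/"+n+".png",f[:,:,::-1])
def toolR():
    return cv2.Rodrigues(np.array(env.state()["ee_rot"],float))[0]
E
python3 - <<'E'
from h import *
s=env.state(); print(s); print(toolR().round(3))
a=[]
for n in("scene","top"):
    f,W,K,R,t=cam(n); np.savez(n,f=f,W=W); a.append(f); print(n,(-R.T@t).round(3))
b=np.hstack(a); save("both",cv2.resize(b,(800,300)))
save("top",a[1])
E
```

```text
{'t': 0.0, 'joints': array([ 1.23838384e+00,  3.00511761e-01,  1.52163738e+00,  2.83433500e-07,
        1.32066531e+00, -6.66134697e-02]), 'dq': array([ 0.00033819,  0.00069568,  0.00098525,  0.00052609, -0.00023939,
        0.00071805]), 'effort': array([ 2.30516940e-03, -5.31812489e+01, -3.52731156e+01,  7.08895829e-02,
        2.45453732e-02, -1.42888407e-04]), 'position': array([0.14439311, 0.53041941, 0.20484021]), 'ee_rot': array([ 0.2077112 ,  1.56094968, -0.20959684]), 'force': array([0.71851073, 0.14298809, 0.57808719]), 'wrist_torque': array([ 0.03015476, -0.00166014, -0.02942726]), 'grip_width': 0.9983863122344541}
[[-0.     0.263  0.965]
 [-0.001  0.965 -0.263]
 [-1.    -0.001 -0.   ]]
scene [1.103 0.238 0.907]
top [ 0.486 -0.003  1.296]
```

View pics/both.png

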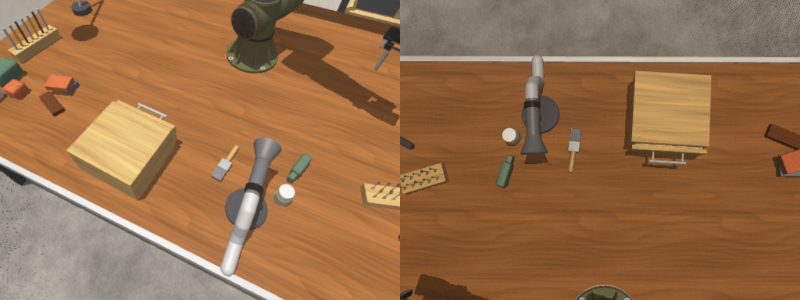

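The scene view (left half) and top view (right half) show the unit at about (670,110) in the top half, its drawer handle at (667,160), facing the robot. The nozzle mouth is at about (533,150), also facing the robot, with the brush (574,150), jar (510,136) and blank (505,170) around it.

Run:
```python
from h import *
d=np.load("top.npz"); W=d["W"]; z=W[...,2]
def rect(m,name):
    P=W[m][:,:2].astype(np.float32)*1000; r=cv2.minAreaRect(P); print(name,len(P),np.round(r[0],1),np.round(r[1],1),round(r[2],2)); return P
x,y=W[...,0],W[...,1]
un=(y<-0.03)&(y>-0.5)&(x>0.4)
rect(un&(abs(z-.124)<.005),"top")
rect(un&(abs(z-.09)<.007)&(x<.66),"handle?")
P=W[un&(z>.07)&(z<.105)]; print(P[:,:2].min(0),P[:,:2].max(0))
P=W[(y>0.0)&(y<.4)&(z>.03)&(x>.4)]
nz=(y>0.0)&(y<.3)&(x>.4)
rect(nz&(z>.12)&(z<.22),"nozzle tube")
# tube axis: ridge per x
for x0 in np.arange(.5,1.0,.03):
    m=nz&(z>.11)&(abs(x-x0)<.006)
    if m.sum(): 
        Q=W[m]; print(round(x0,2),"y",Q[:,1].min().round(4),Q[:,1].max().round(4),"zmax",Q[:,2].max().round(4))
def bb(m,n): P=W[m]; print(n,P.min(0).round(3),P.max(0).round(3))
k,lab,st,c=cv2.connectedComponentsWithStats(((z>.012)&(x>.3)&(x<1)).astype(np.uint8))
for i in range(1,k):
    if st[i,4]>60: bb(lab==i,(i,st[i].tolist()))
```

```text
top 8566 [ 740.8 -226.8] [261.2 246.5] 86.63
handle? 326 [ 588.2 -215.9] [259.8  71.8] 84.17
[ 0.55061936 -0.34872734] [ 0.8680648  -0.08999195]
nozzle tube 1934 [714.3 237.9] [267.5  87.4] 3.67
0.59 y 0.1858 0.2678 zmax 0.2041
0.62 y 0.2019 0.2588 zmax 0.1922
0.65 y 0.2127 0.253 zmax 0.1857
0.68 y 0.2143 0.257 zmax 0.1834
0.71 y 0.2171 0.2569 zmax 0.1851
0.74 y 0.2151 0.2624 zmax 0.1894
0.77 y 0.2212 0.2614 zmax 0.1826
0.8 y 0.2228 0.2643 zmax 0.1805
0.83 y 0.2236 0.2656 zmax 0.1606
(1, [154, 70, 50, 128, 3442]) [0.578 0.171 0.012] [0.961 0.309 0.209]
(7, [293, 90, 105, 121, 10585]) [ 0.551 -0.362  0.012] [ 0.871 -0.09   0.132]
(8, [469, 158, 43, 68, 1620]) [ 0.514 -0.712  0.012] [ 0.706 -0.59   0.055]
(9, [131, 164, 24, 21, 380]) [0.625 0.31  0.013] [0.68  0.361 0.075]
(10, [215, 164, 17, 56, 560]) [0.527 0.089 0.012] [0.685 0.134 0.025]
(11, [0, 174, 18, 16, 167]) [0.609 0.704 0.012] [0.653 0.757 0.033]
(12, [122, 198, 24, 41, 568]) [0.472 0.331 0.012] [0.584 0.387 0.057]
(13, [0, 208, 61, 40, 1489]) [0.445 0.572 0.012] [0.556 0.739 0.086]
```

View pics/top.png

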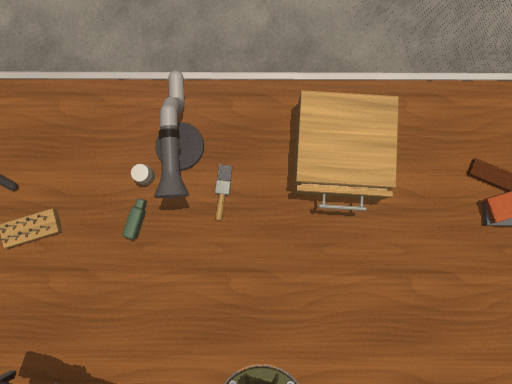

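The top view confirms the unit at about (347,140), the handle bar from (318,206) to (366,209), and the nozzle mouth at (170,193) with its axis slightly yawed. Next I measure the handle and mouth precisely.

Run:
```python
from h import *
d=np.load("top.npz"); W=d["W"]; x,y,z=W[...,0],W[...,1],W[...,2]
m=(y<-.13)&(y>-.33)&(x>.5)&(x<.62)&(z>.078)&(z<.1)
P=W[m]
# bar: front part in direction of unit x
a=np.deg2rad(-3.4); ux=np.array([np.cos(a),np.sin(a)]); s=P[:,:2]@ux
b=P[s<s.min()+.02]; f=np.polyfit(b[:,1],b[:,0],1); print("bar",b.mean(0).round(4),b.min(0).round(4),b.max(0).round(4),"slope",f, len(b))
# top board corners
t=(y<-.03)&(y>-.5)&(x>.4)&(abs(z-.124)<.005); 
print(cv2.boxPoints(cv2.minAreaRect(W[t][:,:2].astype(np.float32)*1000)).round(0).tolist(), np.median(z[t]))
# nozzle from scene too
for n in("top","scene"):
    W=np.load(n+".npz")["W"]; x,y,z=W[...,0],W[...,1],W[...,2]
    q=[]
    for x0 in np.arange(.62,.86,.01):
        mm=(y>.15)&(y<.32)&(abs(x-x0)<.006)&(z>.15)&(z<.215)
        if mm.sum()>5: Q=W[mm]; q.append((x0,Q[Q[:,2]>Q[:,2].max()-.006][:,1].mean(),Q[:,2].max()))
    q=np.array(q); print(n,"ridge",np.polyfit(q[:,0],q[:,1],1),q[::5].round(3).tolist())
    mm=(y>.15)&(y<.32)&(x>.5)&(x<.62)&(z>.17); Q=W[mm]; 
    print("rim",Q.min(0).round(4),Q.max(0).round(4))
    Q=Q[Q[:,0]<Q[:,0].min()+.012]; r=Q[Q[:,2].argsort()[-8:]]; print(r.mean(0).round(4))
    mm=(y>.15)&(y<.36)&(x>.6)&(x<.9)&(z>.012)&(z<.024); Q=W[mm]; print("base",Q.min(0).round(4),Q.max(0).round(4),cv2.minEnclosingCircle(Q[:,:2].astype(np.float32)))
```

```text
bar [ 0.5602 -0.2156  0.0895] [ 0.5506 -0.2798  0.0806] [ 0.5748 -0.1514  0.0948] slope [0.05720256 0.57253623] 215
[[610.0, -350.0], [856.0, -364.0], [872.0, -104.0], [625.0, -89.0]] 0.12322338632723853
top ridge [0.0682119  0.18929782] [[0.62, 0.231, 0.192], [0.67, 0.235, 0.184], [0.72, 0.239, 0.185], [0.77, 0.243, 0.183], [0.82, 0.244, 0.171]]
rim [0.5783 0.1873 0.1708] [0.62   0.2701 0.2087]
[0.5842 0.2301 0.2051]
base [0.6255 0.1708 0.012 ] [0.8086 0.3416 0.024 ] ((0.710064709186554, 0.269817054271698), 0.11038006097078323)
scene ridge [0.06933116 0.19043398] [[0.62, 0.234, 0.194], [0.67, 0.236, 0.184], [0.72, 0.24, 0.184], [0.77, 0.244, 0.184], [0.82, 0.247, 0.173]]
rim [0.5783 0.1886 0.1705] [0.6198 0.2732 0.2051]
[0.5853 0.2277 0.2044]
base [0.6474 0.1734 0.012 ] [0.8085 0.3588 0.0239] ((0.7279871702194214, 0.2715564966201782), 0.10216681659221649)
```

move_arm(motion="0 -0.04 0.04 0 -1; 0 -0.08 0.08 0 -1; 0 -0.12 0.12 0 -1; 0 -0.16 0.16 0 -1; 0 -0.2 0.2 0 -1")

```text
t: 0.72
position: [0.2853, 0.2835, 0.2054]
ee_rot: [0.208, 1.561, -0.208]
force: [0.6, 0.3, 0.0]
grip_width: 1.002
```

move_arm(motion="0 -0.04 0.04 10 0.4; 0 -0.08 0.08 20 0.4; 0 -0.12 0.12 30 0.4; 0 -0.16 0.16 40 0.4; 0 -0.2 0.2 50 0.4")

```text
t: 1.35
position: [0.4259, 0.0378, 0.2055]
ee_rot: [0.89, 1.381, -0.889]
force: [0.8, 0.7, 0.5]
grip_width: 0.506
```

move_arm(motion="0 0.003 0.057 9 0.4; 0 0.006 0.114 18 0.4; 0 0.009 0.171 28 0.4; 0 0.012 0.228 28 0.4; 0.01 0.015 0.282 28 0.4")

```text
t: 1.98
position: [0.5579, -0.2121, 0.1956]
ee_rot: [1.251, 1.181, -1.25]
force: [0.6, 0.7, 0.6]
grip_width: 0.302
```

Run:
```python
from h import *
f,W,K,R,t=cam("wrist"); save("w1",f)
s=env.state(); print(s["position"],s["grip_width"]); Rt=toolR(); print(Rt.round(3))
x,y,z=W[...,0],W[...,1],W[...,2]
m=(y<-.1)&(y>-.35)&(x>.53)&(x<.62)&(z>.078)&(z<.1); P=W[m]
a=np.deg2rad(-3.3); sx=P[:,:2]@[np.cos(a),np.sin(a)]
b=P[sx<np.percentile(sx,2)+.012]; print("bar",b.mean(0),b.min(0),b.max(0),np.polyfit(b[:,1],b[:,0],1))
print("to go tool:",Rt.T@(np.array([*b.mean(0)[:2],.067])-s["position"]))
```

```text
[ 0.55860055 -0.21642702  0.19250682] 0.29982273525855924
[[-0.002  0.998 -0.059]
 [-0.    -0.059 -0.998]
 [-1.    -0.002  0.   ]]
bar [ 0.56151467 -0.20927085  0.0907788 ] [ 0.55267539 -0.27851229  0.08591309] [ 0.57130761 -0.14892856  0.09373208] [0.06093396 0.57426637]
to go tool: [ 0.12550017  0.00275077 -0.00733531]
```

View pics/w1.png

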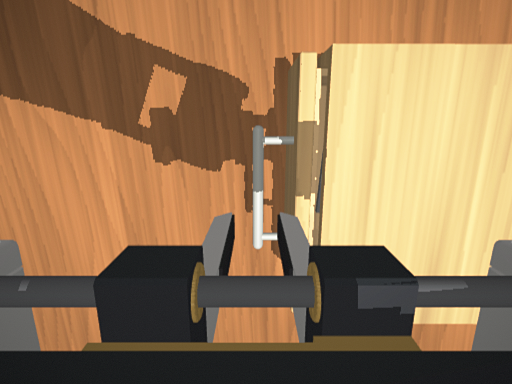

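The wrist view shows the bar upright at column 258, rows 128–245, centred between the fingertips (235 and 280). I'll lower and grip.

move_arm(motion="0.03 0.001 0 0 0.4; 0.06 0.002 0 0 0.4; 0.09 0.002 0 0 0.4; 0.115 0.002 0 0 0.4; 0.126 0.002 0 0 0.4")

```text
t: 2.65
position: [0.5585, -0.2099, 0.0679]
ee_rot: [1.25, 1.184, -1.252]
force: [0.8, 0.0, -0.0]
grip_width: 0.295
```

move_arm(motion="0 0 0 0 1; 0 0 0 0 1; 0 0 0 0 1; 0 0 0 0 1; 0 0 0 0 1")

```text
t: 3.28
position: [0.5596, -0.2104, 0.0705]
ee_rot: [1.251, 1.18, -1.25]
force: [-1.2, -0.2, 7.1]
grip_width: 0.103
```

move_arm(motion="0 -0.005 0 0 1; 0 -0.017 0 0 1; 0 -0.034 0 0 1; 0 -0.053 0 0 1; 0 -0.07 0 0 1")

```text
t: 3.9
position: [0.4892, -0.2063, 0.0704]
ee_rot: [1.251, 1.18, -1.249]
force: [1.9, 1.3, 8.2]
grip_width: 0.107
```

move_arm(motion="0 -0.02 0 0 1; 0 -0.04 0 0 1; 0 -0.06 0 0 1; 0 -0.078 0 0 1; 0 -0.09 0 0 1")

```text
t: 4.53
position: [0.3993, -0.2011, 0.0704]
ee_rot: [1.251, 1.18, -1.249]
force: [1.7, 3.6, 9.2]
grip_width: 0.104
```

move_arm(motion="0 -0.004 0 0 1; 0 -0.008 0 0 1; 0 -0.011 0 0 1; 0 -0.013 0 0 1; 0 -0.014 0 0 1")

```text
t: 5.15
position: [0.3878, -0.2005, 0.0705]
ee_rot: [1.253, 1.176, -1.246]
force: [24.0, 6.5, -5.2]
grip_width: 0.104
```

move_arm(motion="0 0.003 0 0 0.4; 0 0.003 0 0 0.4; 0 0.003 0 0 0.4; 0 0.003 0 0 0.4; -0.03 0.003 0 0 0.4")

```text
t: 5.78
position: [0.3874, -0.2, 0.0984]
ee_rot: [1.251, 1.186, -1.252]
force: [-0.2, -0.5, 0.4]
grip_width: 0.298
```

move_arm(motion="-0.05 0 0 0 0.4; -0.1 0 0 0 0.4; -0.15 0 0 0 0.2; -0.15 0 0 -10 0; -0.15 0 0 -20 0")

```text
t: 6.4
position: [0.3883, -0.2006, 0.2498]
ee_rot: [0.987, 1.335, -0.987]
force: [-1.0, -0.4, -0.0]
grip_width: 0.494
```

Run:
```python
from h import *
print(env.state()["position"],env.state()["grip_width"],toolR().round(3).tolist())
a=[]
for n in("top","wrist"):
    f,W,K,R,t=cam(n); np.savez(n+"2",f=f,W=W,K=K,R=R,t=t); a.append(f)
    x,y,z=W[...,0],W[...,1],W[...,2]
    m=(x>.42)&(x<.66)&(y<-.11)&(y>-.32)&(z>.08)&(z<.094)
    print(n,m.sum(), W[m].min(0) if m.any() else 0, W[m].max(0) if m.any() else 0)
crop=cv2.resize(a[0][150:290,270:430],(480,420)); save("s2",np.hstack([crop[:384],a[1]])[:, :992][:, :800] if 0 else cv2.resize(np.hstack([crop[:384],a[1]]),(800,310)))
```

```text
[ 0.38834308 -0.2006407   0.24983212] 0.49351484441134214 [[0.001, 0.956, 0.294], [-0.0, 0.294, -0.956], [-1.0, 0.0, 0.001]]
top 214 [ 0.42030946 -0.31987149  0.08004651] [ 0.55891173 -0.11066752  0.09352362]
wrist 1131 [ 0.4200053  -0.31750946  0.08006616] [ 0.56206494 -0.110027    0.09391784]
```

View pics/s2.png

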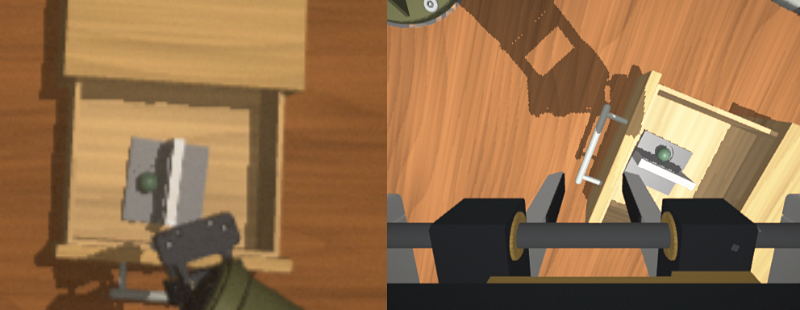

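The left half (top view) shows the drawer open, with the grey tray, the white bar at about (172,185), and the green ball on its +y side at (148,182). The right half (wrist) shows the same, with the ball at (664,155).

Run:
```python
from h import *
for n in("top","wrist"):
    d=np.load(n+"2.npz"); f,W,K,R,t=d["f"],d["W"],d["K"],d["R"],d["t"]; x,y,z=W[...,0],W[...,1],W[...,2]
    hsv=cv2.cvtColor(f,cv2.COLOR_RGB2HSV)
    m=(x>.43)&(x<.6)&(y<-.14)&(y>-.29)&(z>.079)&(z<.094)&(hsv[...,1]<50)
    r=cv2.minAreaRect(W[m][:,:2].astype(np.float32)*1000); print(n,m.sum(),"bar",np.round(r,1) if 0 else r, W[m][:,2].mean())
    def ray(mask,h):
        v,u=np.nonzero(mask); uv=np.stack([u,v,np.ones_like(u)],0); D=R.T@np.linalg.inv(K)@uv; C=-R.T@t
        return (C[:,None]+D*((h-C[2])/D[2])).T
    r=cv2.minAreaRect(ray(m,.088)[:,:2].astype(np.float32)*1000); print("  ray",r)
    g=(x>.43)&(x<.6)&(y<-.12)&(y>-.29)&(hsv[...,0]>45)&(hsv[...,0]<95)&(hsv[...,1]>50)
    v,u=np.nonzero(g); print("ball",g.sum(),u.mean() if g.any() else 0,v.mean() if g.any() else 0,ray(g,.039).mean(0).round(4))
    p=(x>.43)&(x<.62)&(y<-.12)&(y>-.29)&(abs(z-.03)<.008)&(hsv[...,1]<50); 
    if p.any(): print("plate",cv2.minAreaRect(W[p][:,:2].astype(np.float32)*1000))
```

```text
top 172 bar ((511.6028137207031, -214.11181640625), (12.546540260314941, 94.14041900634766), 83.15208435058594) 0.0870945732397626
  ray ((511.7605895996094, -213.34695434570312), (13.548880577087402, 94.31356048583984), 82.8336410522461)
ball 13 332.0769230769231 225.0 [ 0.5114 -0.196   0.039 ]
plate ((511.2348937988281, -214.08651733398438), (89.16603088378906, 93.11551666259766), 83.21903228759766)
wrist 794 bar ((514.0098266601562, -212.53663635253906), (12.325736999511719, 97.8120346069336), 82.68341064453125) 0.08791803990937282
  ray ((512.4590454101562, -211.69473266601562), (13.383003234863281, 99.16773223876953), 82.70965576171875)
ball 68 342.95588235294116 190.66176470588235 [ 0.5149 -0.1899  0.039 ]
plate ((531.0610961914062, -213.5692901611328), (94.80096435546875, 135.11875915527344), 85.94422912597656)
```

move_arm(motion="0 0.03 0.01 -10 0; 0 0.06 0.02 -20 0; 0 0.09 0.035 -30 0; 0 0.115 0.049 -40 0; 0 0.115 0.049 -50 0")

```text
t: 7.12
position: [0.5136, -0.2144, 0.2484]
ee_rot: [0.317, 1.549, -0.317]
force: [-0.5, -0.7, 0.3]
grip_width: 0.5
```

move_arm(motion="0.03 0 0 -9 0; 0.06 0 0 -16 0; 0.075 0 0 -16 0; 0.085 0 0 -16 0; 0.085 0 0 -16 0")

```text
t: 7.75
position: [0.5127, -0.2144, 0.1645]
ee_rot: [0.101, 1.569, -0.101]
force: [0.9, 0.4, 1.0]
grip_width: 0.504
```

Run:
```python
from h import *
s=env.state(); Rt=toolR(); print(s["position"],s["grip_width"],np.degrees(np.arctan2(Rt[1,1],Rt[0,1])),Rt[:,0].round(3))
f,W,K,R,t=cam("wrist"); save("w3",f)
x,y,z=W[...,0],W[...,1],W[...,2]; hsv=cv2.cvtColor(f,cv2.COLOR_RGB2HSV)
m=(x>.43)&(x<.6)&(y<-.16)&(y>-.26)&(z>.082)&(z<.094)
r=cv2.minAreaRect(W[m][:,:2].astype(np.float32)*1000); print(m.sum(),r)
print("to go",Rt.T@(np.array([.512,-.2135,.064])-s["position"]))
P=W[m]; k=np.polyfit(P[:,0],P[:,1],1); print("line",k,np.polyval(k,.512))
```

```text
[ 0.51267655 -0.21435687  0.16446404] 0.5037069240237051 82.6241111847664 [-0.  0. -1.]
1307 ((502.9892883300781, -213.67567443847656), (83.6255874633789, 116.84896850585938), 86.6196517944336)
to go [ 0.10046427  0.00075529 -0.00075923]
line [-0.12167286 -0.14982598] -0.2121224833582055
```

View pics/w3.png

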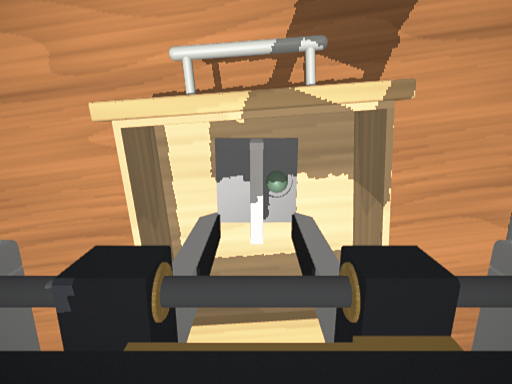

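The bar runs straight down column 257, centred between the fingers (220 and 293), with the ball clear at (277,182). I'll descend and grip.

move_arm(motion="0.03 0.001 0 0 0; 0.06 0.001 0 0 0; 0.08 0.001 0 0 0; 0.093 0.001 0 0 0; 0.1 0.001 0 0 0")

```text
t: 8.43
position: [0.513, -0.2135, 0.0646]
ee_rot: [0.099, 1.568, -0.1]
force: [-0.2, -0.6, 0.8]
grip_width: 0.5
```

move_arm(motion="0 0 0 0 0.3; 0 0 0 0 0.45; 0 0 0 0 0.55; 0 0 0 0 0.65; 0 0 0 0 0.75")

```text
t: 9.05
position: [0.5128, -0.2134, 0.0646]
ee_rot: [0.099, 1.568, -0.099]
force: [-0.6, -2.0, 1.3]
grip_width: 0.133
```

move_arm(motion="0 0 0 0 0.85; 0 0 0 0 1; 0 0 0 0 1; 0 0 0 0 1; 0 0 0 0 1")

```text
t: 9.68
position: [0.5128, -0.2134, 0.0646]
ee_rot: [0.099, 1.568, -0.099]
force: [-0.7, -0.8, 2.5]
grip_width: 0.124
```

move_arm(motion="-0.004 0 0 0 1; -0.012 0 0 0 1; -0.025 0 0 0 1; -0.038 0 0 0 1; -0.047 0 0 0 1")

```text
t: 10.3
position: [0.513, -0.2134, 0.1127]
ee_rot: [0.099, 1.568, -0.099]
force: [-0.9, 0.8, -2.7]
grip_width: 0.124
```

move_arm(motion="-0.012 0 0 0 1; -0.028 0 0 0 1; -0.046 0 0 0 1; -0.062 0 0 0 1; -0.074 0 0 0 1")

```text
t: 10.92
position: [0.5129, -0.2134, 0.1866]
ee_rot: [0.099, 1.568, -0.099]
force: [0.3, -0.7, -2.0]
grip_width: 0.121
```

Run:
```python
from h import *
s=env.state(); Rt=toolR(); print(s["position"],s["grip_width"],s["force"],Rt.round(3).tolist())
a=[]
for n in("scene","wrist"):
    f,W,K,R,t=cam(n); np.savez(n+"3",f=f,W=W,K=K,R=R,t=t); a.append(f)
save("s3",cv2.resize(np.hstack([cv2.resize(a[0][80:272,60:316],(512,384)),a[1]]),(800,300)))
```

```text
[ 0.51286752 -0.21340473  0.18664371] 0.12149984583282059 [ 0.30773198 -0.72641497 -2.03378642] [[0.001, 0.126, 0.992], [-0.0, 0.992, -0.126], [-1.0, -0.0, 0.001]]
```

View pics/s3.png

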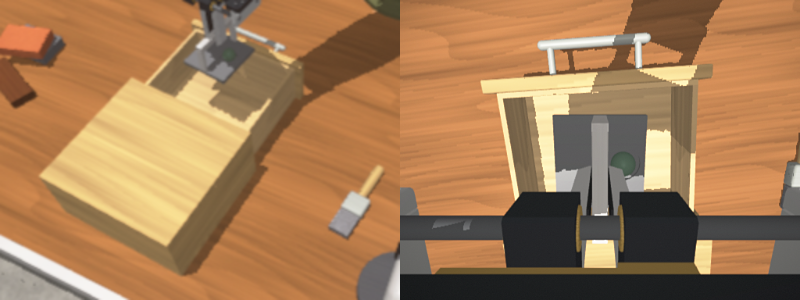

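The scene view (left) shows the tray lifted and level above the drawer. The wrist view (right) shows the ball still in its pocket at (624,163). Now I'll carry it smoothly across to the nozzle.

move_arm(motion="0 0.005 -0.0008 0 1; 0 0.015 -0.0025 0 1; 0 0.03 -0.005 0 1; 0 0.05 -0.008 0 1; 0 0.075 -0.0123 0 1")

```text
t: 11.65
position: [0.5099, -0.1358, 0.1854]
ee_rot: [0.099, 1.569, -0.099]
force: [-0.1, 0.5, -2.0]
grip_width: 0.125
```

move_arm(motion="0 0.028 -0.0046 0 1; 0 0.056 -0.0092 0 1; 0 0.084 -0.0138 0 1; 0 0.112 -0.0183 0 1; 0 0.14 -0.0229 0 1")

```text
t: 12.28
position: [0.5044, 0.0064, 0.1855]
ee_rot: [0.099, 1.568, -0.098]
force: [-0.7, -0.2, -1.1]
grip_width: 0.123
```

move_arm(motion="0 0.028 -0.0046 0 1; 0 0.056 -0.0092 0 1; 0 0.084 -0.0138 0 1; 0 0.112 -0.0183 0 1; 0 0.138 -0.0226 0 1")

```text
t: 12.9
position: [0.4991, 0.1461, 0.1855]
ee_rot: [0.099, 1.568, -0.098]
force: [0.3, 0.0, -2.4]
grip_width: 0.127
```

move_arm(motion="0 0.021 -0.0034 0 1; 0 0.037 -0.006 0 1; 0 0.048 -0.0078 0 1; 0 0.055 -0.009 0 1; 0 0.058 -0.0095 0 1")

```text
t: 13.52
position: [0.4977, 0.203, 0.1854]
ee_rot: [0.099, 1.569, -0.099]
force: [-0.1, -0.7, -1.9]
grip_width: 0.123
```

Run:
```python
from h import *
s=env.state(); print(s["t"],s["position"],s["grip_width"],s["force"])
a=[]
for n in("scene","top","wrist"):
    f,W,K,R,t=cam(n); a.append(f)
    x,y,z=W[...,0],W[...,1],W[...,2]; hsv=cv2.cvtColor(f,cv2.COLOR_RGB2HSV)
    g=(x>.43)&(x<.56)&(y>.18)&(y<.27)&(z>.13)&(z<.19)&(hsv[...,0]>45)&(hsv[...,0]<95)&(hsv[...,1]>50)
    if g.any():
        v,u=np.nonzero(g); uv=np.stack([u,v,1+0*u]); C=-R.T@t; D=R.T@np.linalg.inv(K)@uv.mean(1); D/=np.linalg.norm(D)
        print(n,g.sum(),"surf",W[g].mean(0).round(4),"ray@z.16",(C+D*(.16-C[2])/D[2]).round(4))
    p=(x>.42)&(x<.57)&(y>.14)&(y<.27)&(abs(z-.15)<.02)&(hsv[...,1]<50)
    if p.sum()>40:
        P=W[p]; A=np.c_[P[:,:2],np.ones(len(P))]; k=np.linalg.lstsq(A,P[:,2],rcond=None)[0]; r=P[:,2]-A@k
        q=abs(r)<.004; k=np.linalg.lstsq(A[q],P[q,2],rcond=None)[0]; print(n,"plate n",q.sum(),"tilt deg",np.degrees(np.arctan(k[:2])).round(1),"z",P[q,2].mean().round(4),P[q].min(0).round(3),P[q].max(0).round(3))
save("s4",cv2.resize(np.hstack([cv2.resize(a[0][80:272,200:456],(512,384)),a[2]]),(800,300)))
```

```text
13.525 [0.49770614 0.20296868 0.18539032] 0.12287808767813976 [-0.12258791 -0.66319227 -1.94160095]
scene plate n 641 tilt deg [ 0.1 -0. ] z 0.1507 [0.447 0.156 0.147] [0.547 0.254 0.156]
top plate n 101 tilt deg [1.1 0.5] z 0.1503 [0.447 0.154 0.145] [0.54  0.234 0.154]
wrist 30 surf [0.4961 0.2261 0.167 ] ray@z.16 [0.4985 0.2266 0.16  ]
wrist plate n 7070 tilt deg [ 0.  -0.1] z 0.1512 [0.445 0.156 0.148] [0.546 0.255 0.154]
```

View pics/s4.png

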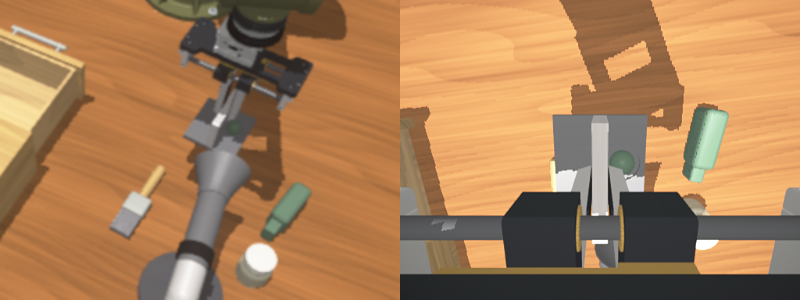

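The ball is at about (0.498, 0.227, 0.160), roughly 8 cm in front of the mouth and on its axis, and the tray is level. The image shows it in its pocket at (622,162), with the tray clear of the mouth and the bystanders undisturbed. I'll let it settle, then hand in.

move_arm(motion="0 0 0 0 1; 0 0 0 0 1; 0 0 0 0 1; 0 0 0 0 1; 0 0 0 0 1")

```text
t: 14.3
position: [0.4977, 0.2029, 0.1855]
ee_rot: [0.099, 1.569, -0.099]
force: [-0.6, 0.2, -1.4]
grip_width: 0.123
```

```bash
python3 -c "
from station import env
s=env.state(); print(s['t'],s['position'],abs(s['dq']).max(),s['grip_width']); print(env.job_done())"
```

```text
14.3 [0.49772487 0.20285582 0.18545098] 0.0017813979833931279 0.12289707914347849
the job is handed in; nothing more can be done
None
```

I pulled the drawer about 17 cm, until it reached its stop. I then gripped the tray by its arched handle, lifted it out and carried it level to the nozzle, and handed the job in at 14.3 s while still holding it. `env.job_done()` gave no verdict.

My last checks agreed with the goal:
- **Ball position:** the wrist view put the ball at about (0.498, 0.227, 0.160) m. That is about 8 cm in front of the mouth I measured at (0.581, 0.230, 0.160), and within about 5 mm of its axis.
- **Tray:** level within about 0.1° from the scene and wrist cameras. The top view was mostly blocked and read about 1°.
- **Stillness and grip:** the joints were essentially at rest, with the fingers holding the 12 mm bar.
- **Surroundings:** in the last picture the ball was in its pocket, and the nozzle and bystanders looked untouched. I judged the bystanders by eye and did not re-measure them.

No check failed.

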